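Tare the bench balance for two nested cups

ROBOT

A 6-joint arm with a two-finger parallel gripper is mounted at the origin on a cart in front of the work surface, level with it; the furniture and walls round the work are solid. World frame = base frame: x ahead of the robot, y to its left, z up, the work surface at z = 0. Lengths are in m, angles in rad, forces in N, time in s.
With the tool pointing down it reaches from about 0.35 to 0.775 m from the base axis. Payload 5.5 kg.
Tool frame: the origin (TCP) lies midway between the tips of the shut fingers; the grasp point (between the pads) lies r.pinch_z behind it (r.pinch_z is the distance from the TCP to the grasp point, in m); z points along the fingers, y is the line along which they close (so a half turn about z gives the same grasp; the last joint's range is limited). The gripper opens to 85 mm and grips with 20 to 120 N. Pads are 22 mm wide; open, the fingers measure 114 mm over their backs; the gripper's body (76 mm by 85 mm) begins 54 mm behind the grasp point. The pads swing forward as they close: fully open they stand 13 mm farther back than shut.
Start: joints at [-1.451, 0.313, 0.046, 1.304, 0, 1.431], TCP at [0.148, -0.556, 0.231] pointing down, gripper open.
Joint ranges: [-2.76, 2.76], [-0.86, 1.69], [-1.03, 1.26], [-2.2, 2.34], [-1.47, 1.5], [-3.14, 3.14]. Speed limits (rad/s): [2.57, 2.57, 3.14, 3.14, 3.14, 3.14].

INTERFACE

Orientations are given as a rotation vector (axis times angle).
In Python, from rig import r, status, grab_frame gives the robot as it stands (r), with the cameras as plain functions and the readings (status).
- The arm moves only by the tool shift_gripper, called by a JSON object that holds its "method" and its "body", one argument or row to a line. Schema: {"type":"object","properties":{"rows":{"type":"array","items":{"type":"object","properties":{"tx":{"type":"number"},"ty":{"type":"number"},"tz":{"type":"number"},"twist":{"type":"number"}},"additionalProperties":false},"minItems":1,"maxItems":12},"jaw":{"type":"number"},"clamp_n":{"type":"number"},"only":{"type":"string"},"quiet":{"type":"boolean"},"lines":{"type":"string"}},"required":["rows"],"additionalProperties":false}. rows is a list of rows, 1 to 12 of them, each an object with the fields tx, ty, tz (the shift in parts of the range, where 1.0 means 50 cm), twist (a turn about the tool's z in fractions of the full range, 1 being 2 pi rad); a field left out counts as zero; each row is the pose to reach, as a shift and turn from the pose commanded when the call began, along the tool's axes at that moment; what a row does not reach only later rows make up. A row lasts 1/12 s, in which the tool goes at most 0.0417 m and 0.125 rad, less where a joint would pass 70% of its speed; a pose out of reach is approached as far as the arm can. jaw is the finger opening in m, set as the call begins (left out keeps the last). The fingers move at their own pace and stop on an object; clamp_n is the grip in N (left out, the last holds). Time passes only in rows, so rows that do not move let the fingers close. The tool returns the time, the measured TCP pose, the force, the opening and the grip force at its end. only (a regular expression) keeps the lines of the reply that match it, lines (a string "A,B") keeps lines A to B, and quiet returns only ok. Input that does not fit is refused with a message, and nothing moves.
- status.get_state(): the state, without advancing time (a new reading comes with each control period).
- grab_frame(name): name is "scene" or "top"; returns a dict with "pixels" (384x512x3 uint8, blue, green, red), "camera_matrix" (3x3 intrinsics, pixels), "position" and "orientation" of the camera in the world. Camera axes: x right, y down, z forward; pixel columns grow to the right and rows downward; lengths in m; the calibration is good to about 2 mm. A picture is of the moment at which its call begins. There is no depth.
- r.sign_off(): hands the job in; it is judged then, once.
The state is a dict: "clock": time; "joints": joint angles; "joint_velocities": joint speeds; "tau": joint torques, N m; "eef_pos": TCP position; "tcp_rot": TCP orientation; "ft_force": force on the tool from outside, world axes, zero at the start; "torque": the same for the moment, N m; "width": finger opening in m; "finger_force": force on a finger pad.
Only numpy, scipy, OpenCV 4.12 (cv2) and the standard library are available. Lean on these libraries where they do the work, as an engineer would, in place of code of your own. Each camera call takes 0.05 s, during which the arm holds its last target. There are 200 camera calls.

TASK

Tare the bench balance for a pair of stacking cups, pressing one key at a time, each fully down and letting it spring back. With the pan empty press the white key; stand the orange cup upright in the middle of the pan and press the blue key; then nest the black cup fully down in the orange cup and press the yellow key and after it the green key. Leave the nested cups standing on the pan, do not shift or tip the three bottles and the paste pot, and never press a key with the wrong load on the pan.

Things in the scene. Friction and masses are not known exactly. Their poses are not given: they have to be found in the camera images.
- orange_cup: orange plastic stacking cup, open at the top, 78 mm tall, about 50 g: tapered body 38 mm across at the foot, 56 mm at 52 mm height; above it a straight collar, outer diameter 66 mm, from 53 mm up to the rim at 78 mm; wall 3 mm, mouth 60 mm across. Origin: centre of the underside, z up. Starts upright. Grip it from above across the collar
- black_cup: black plastic stacking cup, same shape and size as the orange cup. Origin: centre of the underside, z up. Fully nested, its shoulder rests on the orange cup's rim: its origin is then 25 mm above the orange cup's, on the same axis
- balance: white bench balance, a low case 180 x 180 mm, 34 mm high, fixed to the bench; its yaw varies up to 15 degrees. A dark display strip runs along its front (-x). Origin: centre of its underside. It stands either on the left or on the right and the keypad takes the other side
- pan (a point): centre of the top of the balance's round dark steel pan, 116 mm across, 45 mm above the bench
- keypad: grey keypad box 126 x 126 mm, 25 mm high, fixed to the bench, with four round keys in a 2 x 2 square 54 mm apart; which colour is at which place varies. Origin: centre of its underside. (The bulky polishing machine left of the bench is solid, its head juts out over the bench's left rear: reach out from in front of it.)
- white_key_top (a point): centre of the top face of the white key's cap, 48 mm above the bench when up; it moves down with the cap. Housing rim 38 mm above the bench
- white_key (a joint): the white key: a spring push button with a round cap 28 mm across on a round grey housing 44 mm across, one of four on the keypad. Joint value 0 when up, 0.006 (m) when fully down; travels straight down; about 1.2 N starts it and 4 N holds it fully down; springs back when let go. Pressed first, with the pan empty
- blue_key_top (a point): centre of the top face of the blue key's cap, 48 mm above the bench when up; it moves down with the cap. Housing rim 38 mm above the bench
- blue_key (a joint): the blue key: a spring push button with a round cap 28 mm across on a round grey housing 44 mm across, one of four on the keypad. Joint value 0 when up, 0.006 (m) when fully down; travels straight down; about 1.2 N starts it and 4 N holds it fully down; springs back when let go. Pressed when only the orange cup is on the pan
- yellow_key_top (a point): centre of the top face of the yellow key's cap, 48 mm above the bench when up; it moves down with the cap. Housing rim 38 mm above the bench
- yellow_key (a joint): the yellow key: a spring push button with a round cap 28 mm across on a round grey housing 44 mm across, one of four on the keypad. Joint value 0 when up, 0.006 (m) when fully down; travels straight down; about 1.2 N starts it and 4 N holds it fully down; springs back when let go. Pressed when the black cup is nested
- green_key_top (a point): centre of the top face of the green key's cap, 48 mm above the bench when up; it moves down with the cap. Housing rim 38 mm above the bench
- green_key (a joint): the green key: a spring push button with a round cap 28 mm across on a round grey housing 44 mm across, one of four on the keypad. Joint value 0 when up, 0.006 (m) when fully down; travels straight down; about 1.2 N starts it and 4 N holds it fully down; springs back when let go. Pressed last
- green_cap_bottle: white bottle with a green cap, 45 mm across, 86 mm tall; loose bystander, to be left standing where it is. Origin: centre of the underside
- dropper_bottle: brown dropper bottle, 34 mm across, with a thin black teat on top, 102 mm tall; loose bystander, to be left standing where it is. Origin: centre of the underside
- paste_pot: white and blue paste pot with a flat lid, 69 mm across, 41 mm tall; loose bystander, to be left standing where it is. Origin: centre of the underside
- blue_bottle: blue bottle with a white cap, 57 mm across, 176 mm tall, standing between balance and keypad; loose bystander, to be left standing where it is. Origin: centre of the underside

How it is judged:
On the way, in this order (a step that is already met when the one before it is completed fails the run):
1. the white key is pressed down alone, the pan being empty (value of joint white_key above 0.004 m and value of joint each of blue_key, yellow_key, green_key below 0.002 m), for 0.05 s.
2. the orange cup stands upright on the pan, released, with all keys up (horizontal distance between orange_cup and pan below 0.032 m and z of orange_cup in the frame of pan between -0.004 and 0.006 m and angle between orange_cup's own z axis and vertical below 0.12 rad and contact force between the fingers and orange_cup below 0.2 N and linear speed of orange_cup below 0.02 m/s and value of joint each of white_key, blue_key, yellow_key, green_key below 0.002 m), for 0.2 s.
3. the blue key is pressed down alone (value of joint blue_key above 0.004 m and value of joint each of white_key, yellow_key, green_key below 0.002 m), for 0.05 s.
4. the black cup is nested in the orange cup on the pan, released, with all keys up (horizontal distance between orange_cup and pan below 0.032 m and z of orange_cup in the frame of pan between -0.004 and 0.006 m and angle between orange_cup's own z axis and vertical below 0.12 rad and horizontal distance between black_cup and orange_cup below 0.006 m and z of black_cup in the frame of orange_cup between 0.018 and 0.031 m and angle between black_cup's own z axis and vertical below 0.15 rad and contact force between the fingers and black_cup below 0.2 N and linear speed of black_cup below 0.02 m/s and value of joint each of white_key, blue_key, yellow_key, green_key below 0.002 m), for 0.2 s.
5. the yellow key is pressed down alone (value of joint yellow_key above 0.004 m and value of joint each of white_key, blue_key, green_key below 0.002 m), for 0.05 s.
6. the green key is pressed down alone (value of joint green_key above 0.004 m and value of joint each of white_key, blue_key, yellow_key below 0.002 m), for 0.05 s.
At the end, for the whole second after the job is handed in: Orange cup upright (0.12 rad) on the pan within 32 mm of its centre; black cup seated in it: axes within 6 mm, origin 18-31 mm above the orange one's, upright (0.15 rad); both at rest, all keys up (under 2 mm). A press counts at over 4 mm down, the other keys under 2 mm (horizontal distance between orange_cup and pan below 0.032 m and z of orange_cup in the frame of pan between -0.004 and 0.006 m and angle between orange_cup's own z axis and vertical below 0.12 rad and horizontal distance between black_cup and orange_cup below 0.006 m and z of black_cup in the frame of orange_cup between 0.018 and 0.031 m and angle between black_cup's own z axis and vertical below 0.15 rad and linear speed of each of orange_cup, black_cup below 0.02 m/s and value of joint each of white_key, blue_key, yellow_key, green_key below 0.002 m); the robot touches nothing.
It fails at once if the white key pressed while a cup is on the pan (value of joint white_key above 0.003 m and horizontal distance between any of orange_cup, black_cup and pan below 0.06 m).
It fails at once if the blue key pressed when the orange cup is not on the pan, or the black cup is already there (value of joint blue_key above 0.003 m and ((horizontal distance between orange_cup and pan above 0.045 m or z of orange_cup in the frame of pan above 0.01 m) or horizontal distance between black_cup and pan below 0.06 m)).
It fails at once if the yellow or the green key pressed before the cups are nested on the pan (value of joint any of yellow_key, green_key above 0.003 m and ((horizontal distance between orange_cup and pan above 0.045 m or z of orange_cup in the frame of pan above 0.01 m) or (horizontal distance between black_cup and orange_cup above 0.008 m or z of black_cup in the frame of orange_cup above 0.034 m))).
It fails at once if two keys pressed at once (value of joint each of white_key, blue_key above 0.003 m or value of joint each of white_key, yellow_key above 0.003 m or value of joint each of white_key, green_key above 0.003 m or value of joint each of blue_key, yellow_key above 0.003 m or value of joint each of blue_key, green_key above 0.003 m or value of joint each of yellow_key, green_key above 0.003 m).
It fails at once if a bottle or the paste pot shifted by more than 20 mm or tipped (distance of any of green_cap_bottle, dropper_bottle, paste_pot, blue_bottle from where it was at the start of the episode above 0.02 m or angle between any of green_cap_bottle, dropper_bottle, paste_pot, blue_bottle's own z axis and vertical above 0.35 rad).
It also fails if it takes over 72 s, if anything falls off the work surface, if the arm or the gripper's body presses on something with over 40 N, if the wrist force passes 120 N, or if a joint passes its speed limit or range.

## Working session

There is one attempt and no reset: what is moved stays moved. The work goes in short steps, Python scripts to look and compute and a tool call to move; the robot and the scene stay as the last step left them, time stands still between calls to the robot, and variables do not carry over. Pictures are saved under pics/ and viewed, at most 10 in all, crops included, and the job is handed in when it is done.

```bash
ls; mkdir -p pics; python3 - <<'E'
from rig import r, status, grab_frame
import cv2,pickle
for n in("scene","top"):
    f=grab_frame(n); cv2.imwrite(f"pics/{n}0.png",f["pixels"]); pickle.dump(f,open(f"{n}0.pkl","wb"))
    print(n,f["camera_matrix"],f["position"],f["orientation"])
s=status.get_state(); print(s, r.pinch_z)
E
```

```text
pics
rig.py
scene [[482.12191563   0.         256.59242045]
 [  0.         482.12191563 191.64202307]
 [  0.           0.           1.        ]] [-0.02992959  0.51463597  0.98286501] [-1.10389208  2.49290278 -0.85761363]
top [[496.6720954    0.         257.81529533]
 [  0.         496.6720954  182.50457808]
 [  0.           0.           1.        ]] [0.47812601 0.03277    1.21291711] [-2.21876534  2.18126774 -0.06992912]
{'clock': 0.1, 'joints': array([-1.45061023e+00,  3.13917969e-01,  4.50923143e-02,  1.30359493e+00,
        3.91320347e-05,  1.43121189e+00]), 'joint_velocities': array([-0.00012056, -0.00236744,  0.00376879,  0.00043777,  0.00059844,
        0.00128369]), 'tau': array([ 1.85337478e-03, -4.81725776e+01,  2.99242920e+01,  1.27964621e-02,
       -1.16492711e-04,  1.75115730e-05]), 'eef_pos': array([ 0.14764997, -0.5552528 ,  0.2305021 ]), 'tcp_rot': array([-3.11352015e+00, -4.06689905e-01, -8.61668505e-05]), 'ft_force': array([-0.08602473, -1.05862734,  0.43471138]), 'torque': array([-0.01472857, -0.01163427,  0.04601504]), 'finger_force': 0.0, 'width': 0.08547851936677152} 0.0187
```

View pics/scene0.png

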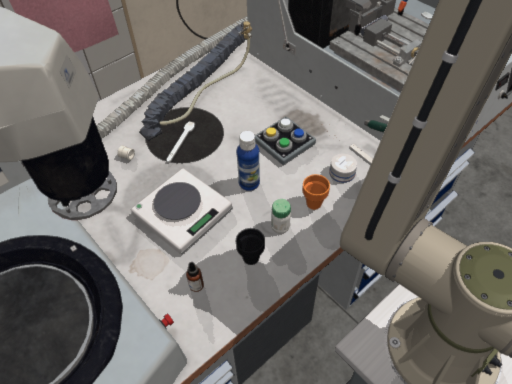

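View pics/top0.png

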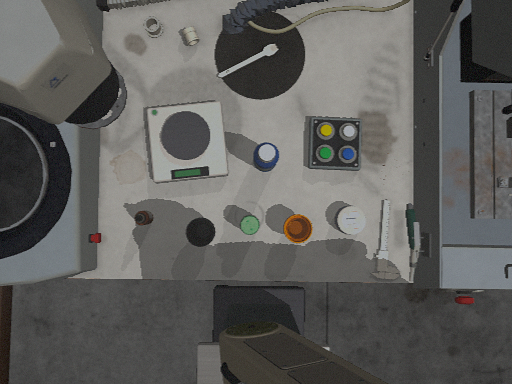

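The top view shows the pan at (185,135), yellow (326,130), white (348,131), green (325,153) and blue (348,154). The black cup is at (201,232), the orange cup at (298,228) and the blue bottle at (265,156). Next I'll measure these with masks.

```bash
cat > h.py <<'E'
import numpy as np,cv2
from scipy.spatial.transform import Rotation as R
def ray(f,uv,z):
    K=f["camera_matrix"]; d=R.from_rotvec(f["orientation"]).as_matrix()@np.linalg.inv(K)@[uv[0],uv[1],1]
    p=np.array(f["position"]); return (p+d*(z-p[2])/d[2])[:2]
def proj(f,P):
    q=f["camera_matrix"]@(R.from_rotvec(f["orientation"]).as_matrix().T@(np.array(P)-f["position"])); return q[:2]/q[2]
def blob(f,box,fn):
    x0,y0,x1,y1=box; c=f["pixels"][y0:y1,x0:x1]; m=fn(cv2.cvtColor(c,cv2.COLOR_BGR2HSV).astype(int)).astype(np.uint8)
    cs,_=cv2.findContours(m,cv2.RETR_EXTERNAL,cv2.CHAIN_APPROX_NONE); c=max(cs,key=cv2.contourArea)
    h=cv2.convexHull(c); (x,y),rad=cv2.minEnclosingCircle(h); M=cv2.moments(h)
    return np.array([M["m10"]/M["m00"]+x0,M["m01"]/M["m00"]+y0]),rad,(x+x0,y+y0)
def tool(s,d):  # world offset -> tool axes
    return R.from_rotvec(s["tcp_rot"]).inv().apply(d)
E
python3 - <<'E'
from h import *; import pickle
f=pickle.load(open("top0.pkl","rb"))
H=lambda a,b,s=90,v=60:(lambda h:(h[...,0]>=a)&(h[...,0]<=b)&(h[...,1]>s)&(h[...,2]>v))
L=[("yellow",(312,118,337,141),H(20,35),.048),("green",(312,142,337,166),H(45,85),.048),("blue",(338,142,360,168),H(100,125),.048),
("white",(338,120,358,142),lambda h:(h[...,2]>150)&(h[...,1]<60),.048),
("orange",(275,205,325,250),H(3,20,110,40),.078),("black",(180,210,222,250),lambda h:h[...,2]<55,.078),
("pan",(150,105,222,165),lambda h:h[...,2]<130,.045),("case",(135,90,240,195),lambda h:(h[...,2]>175),.034),
("bluecap",(250,140,280,165),lambda h:(h[...,2]>130)&(h[...,1]<70),.176),
("greencap",(235,210,265,240),H(45,85,60),.086),("pot",(330,200,370,240),lambda h:(h[...,2]>150),.041),("dropper",(130,205,158,230),lambda h:h[...,2]<80,.08)]
for n,b,fn,z in L:
    c,rad,mc=blob(f,b,fn); print(n,c.round(1),round(rad,1),np.round(mc,1),"cen",ray(f,c,z).round(4),"mec",ray(f,mc,z).round(4),"D",round(2*rad*(1.213-z)/496.7,4))
E
```

```text
yellow [325.5 129.9] 5.9 [325.6 129.7] cen [ 0.667  -0.1376] mec [ 0.6674 -0.1377] D 0.0276
green [325.  152.6] 5.7 [325.  152.6] cen [ 0.613  -0.1369] mec [ 0.6129 -0.1369] D 0.0269
blue [347.6 153.4] 5.7 [347.5 153.5] cen [ 0.6119 -0.1904] mec [ 0.6118 -0.1901] D 0.0267
white [348.7 130.5] 5.4 [348.7 130.7] cen [ 0.6664 -0.1926] mec [ 0.666  -0.1925] D 0.0254
orange [297.6 228.2] 14.5 [297.5 228.3] cen [ 0.4353 -0.0716] mec [ 0.4351 -0.0714] D 0.0662
black [200.1 231.7] 14.6 [200.1 231.8] cen [0.4236 0.1502] mec [0.4234 0.1501] D 0.0669
pan [184.9 135.1] 25.3 [184.6 135.3] cen [0.649  0.1947] mec [0.6483 0.1952] D 0.1188Traceback (most recent call last):
  File "<stdin>", line 11, in <module>
  File "h.py", line 12, in blob
    return np.array([M["m10"]/M["m00"]+x0,M["m01"]/M["m00"]+y0]),rad,(x+x0,y+y0)
                     ~~~~~~~~^~~~~~~~~
ZeroDivisionError: float division by zero
```

The rows are not in the units I measure in: shifts go in shares of 50 cm and turns go in shares of 2 pi rad. I convert before sending: -0.14 m / 0.5 = -0.28, 0.08 m / 0.5 = 0.16, -1.311 rad / 6.2832 = -0.2087.

{"method": "shift_gripper", "body": {
  "rows": [
    {"tx":0.08, "ty":-0.14, "twist":-0.0199},
    {"tx":0.16, "ty":-0.28, "twist":-0.0398},
    {"tx":0.16, "ty":-0.28, "twist":-0.0597},
    {"tx":0.16, "ty":-0.28, "twist":-0.0796},
    {"tx":0.16, "ty":-0.28, "twist":-0.0995},
    {"tx":0.16, "ty":-0.28, "twist":-0.1194},
    {"tx":0.16, "ty":-0.28, "twist":-0.1393},
    {"tx":0.16, "ty":-0.28, "twist":-0.1592},
    {"tx":0.16, "ty":-0.28, "twist":-0.179},
    {"tx":0.16, "ty":-0.28, "twist":-0.1989},
    {"tx":0.16, "ty":-0.28, "twist":-0.2087},
    {"tx":0.16, "ty":-0.28, "twist":-0.2087}
  ],
  "jaw": 0
}}

```text
clock: 1.1
eef_pos: [0.189, -0.3996, 0.231]
tcp_rot: [-2.219, -2.223, -0.001]
ft_force: [-0.0, -0.4, -0.8]
width: 0.0001
finger_force: 0.0
```

```bash
cat > st.py <<'E'
import sys; from rig import r, status, grab_frame; from h import *
s=status.get_state(); m=R.from_rotvec(s["tcp_rot"]).as_matrix()
print(s["clock"],s["eef_pos"].round(4),"yaw",np.arctan2(m[1,0],m[0,0]).round(4),"tz",m[:,2].round(3),"w",round(s["width"],4),"F",s["ft_force"].round(1),"j5",s["joints"][[0,5]].round(2))
a=[float(v) for v in sys.argv[1:]]
if a: print("to go",tool(s,np.array(a)-s["eef_pos"]).round(4))
E
python3 st.py .666 -.1925 .09
python3 - <<'E'
from h import *; import pickle
f=pickle.load(open("top0.pkl","rb"))
for n,u,z in(("bluecap",(266,152),.176),("greencap",(250,225),.086),("pot",(350,220),.041),("mach",(420,285),.0),("mach",(420,285),.2),("head",(125,95),.25)): print(n,ray(f,u,z).round(3))
E
```

```text
1.1 [ 0.189  -0.3996  0.231 ] yaw 1.5722 tz [-0.     0.001 -1.   ] w 0.0001 F [-0.  -0.4 -0.8] j5 [-1.31  0.26]
to go [0.2063 0.4774 0.141 ]
bluecap [0.597 0.006]
greencap [0.441 0.037]
pot [ 0.455 -0.198]
mach [ 0.3   -0.378]
mach [ 0.329 -0.31 ]
head [0.696 0.285]
```

To row units: 0.39 m / 0.5 = 0.78, 0.31 m / 0.5 = 0.62.

{"method": "shift_gripper", "body": {
  "rows": [
    {"tx":0.066, "ty":0.044},
    {"tx":0.132, "ty":0.088},
    {"tx":0.2, "ty":0.132},
    {"tx":0.26, "ty":0.18},
    {"tx":0.3, "ty":0.25},
    {"tx":0.34, "ty":0.32},
    {"tx":0.38, "ty":0.39},
    {"tx":0.41, "ty":0.46},
    {"tx":0.412, "ty":0.54},
    {"tx":0.412, "ty":0.62},
    {"tx":0.412, "ty":0.7},
    {"tx":0.412, "ty":0.78}
  ]
}}

```text
clock: 2.1
eef_pos: [0.5808, -0.1931, 0.2309]
tcp_rot: [-2.223, -2.22, 0.0]
ft_force: [0.1, -0.7, 1.4]
width: 0.0002
finger_force: 0.0
```

{"method": "shift_gripper", "body": {
  "rows": [
    {"ty":0.08, "tz":0.06},
    {"ty":0.16, "tz":0.12},
    {"ty":0.174, "tz":0.2},
    {"ty":0.174, "tz":0.28},
    {"ty":0.174, "tz":0.3},
    {"ty":0.174, "tz":0.3},
    {"ty":0.174, "tz":0.3}
  ]
}}

```text
clock: 2.68
eef_pos: [0.6647, -0.1933, 0.0795]
tcp_rot: [-2.22, -2.217, 0.003]
ft_force: [0.4, 0.1, 1.0]
width: -0.0001
finger_force: 0.0
```

```bash
python3 st.py .666 -.1925 .0415
```

```text
2.6833 [ 0.6647 -0.1933  0.0795] yaw 1.5696 tz [-0.004  0.002 -1.   ] w -0.0001 F [0.4 0.1 1. ] j5 [-0.4   1.17]
to go [0.0007 0.0014 0.038 ]
```

To row units: 0.0375 m / 0.5 = 0.075, 0.036 m / 0.5 = 0.072.

{"method": "shift_gripper", "body": {
  "rows": [
    {"tz":0.04},
    {"tz":0.06},
    {"tz":0.068},
    {"tz":0.072},
    {"tz":0.075},
    {"tz":0.075},
    {"tz":0.075}
  ]
}}

```text
clock: 3.27
eef_pos: [0.6663, -0.1942, 0.0451]
tcp_rot: [2.221, 2.22, 0.0]
ft_force: [-2.0, 0.5, 3.1]
width: -0.0001
finger_force: 1.2
```

```bash
python3 st.py
```

```text
3.2667 [ 0.6663 -0.1942  0.0451] yaw 1.5706 tz [ 0.001 -0.001 -1.   ] w -0.0001 F [-2.   0.5  3.1] j5 [-0.4   1.17]
```

To row units: 0.004 m / 0.5 = 0.008, 0.002 m / 0.5 = 0.004.

{"method": "shift_gripper", "body": {
  "rows": [
    {"tz":0.004},
    {"tz":0.008},
    {"tz":0.008},
    {"tz":0.008}
  ]
}}

```text
clock: 3.6
eef_pos: [0.6666, -0.1942, 0.042]
tcp_rot: [2.22, 2.22, 0.001]
ft_force: [-3.8, 1.0, 10.8]
width: 0.0001
finger_force: 5.6
```

```bash
python3 st.py
```

```text
3.6 [ 0.6666 -0.1942  0.042 ] yaw 1.5707 tz [ 0.002 -0.001 -1.   ] w 0.0001 F [-3.8  1.  10.8] j5 [-0.4   1.17]
```

To row units: -0.231 m / 0.5 = -0.462, -0.198 m / 0.5 = -0.396.

{"method": "shift_gripper", "body": {
  "rows": [
    {"tz":-0.08},
    {"tz":-0.16},
    {"tz":-0.22},
    {"tx":0.03, "ty":-0.06, "tz":-0.26},
    {"tx":0.066, "ty":-0.124, "tz":-0.29},
    {"tx":0.102, "ty":-0.192, "tz":-0.3},
    {"tx":0.138, "ty":-0.26, "tz":-0.3},
    {"tx":0.174, "ty":-0.328, "tz":-0.3},
    {"tx":0.21, "ty":-0.396, "tz":-0.3},
    {"tx":0.246, "ty":-0.462, "tz":-0.3},
    {"tx":0.246, "ty":-0.462, "tz":-0.3},
    {"tx":0.246, "ty":-0.462, "tz":-0.3}
  ],
  "jaw": 0.085
}}

```text
clock: 4.6
eef_pos: [0.4337, -0.0699, 0.19]
tcp_rot: [2.22, 2.222, 0.001]
ft_force: [0.2, -0.4, 0.5]
width: 0.0851
finger_force: 0.0
```

```bash
python3 st.py .4352 -.0715 .046
python3 - <<'E'
from rig import r, status, grab_frame; from h import *
f=grab_frame("scene"); cv2.imwrite("pics/s1.png",f["pixels"])
E
```

```text
4.6 [ 0.4337 -0.0699  0.19  ] yaw 1.5718 tz [ 0.001 -0.    -1.   ] w 0.0851 F [ 0.2 -0.4  0.5] j5 [-0.34  1.23]
to go [-0.0016  0.0014  0.144 ]
```

View pics/s1.png

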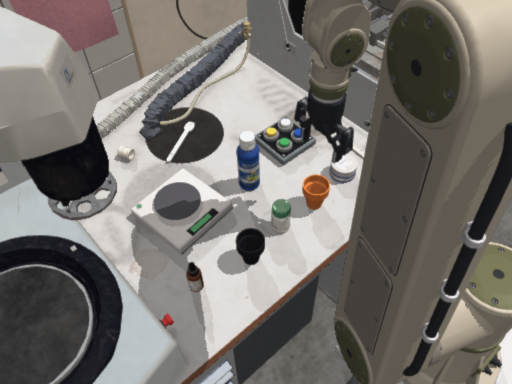

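The picture shows the gripper open above the orange cup (315,190), with fingertips near (305–350,145). Nothing has been disturbed. I'll descend now.

To row units: 0.144 m / 0.5 = 0.288, 0.13 m / 0.5 = 0.26.

```bash
python3 -c "
from h import *;import pickle
f=pickle.load(open('scene0.pkl','rb'));print(proj(f,[.434,-.07,.2]),proj(f,[.435,-.0715,.078]))"
```

```text
[319.08289201 150.26874541] [314.93368381 184.47572287]
```

{"method": "shift_gripper", "body": {
  "rows": [
    {"tx":-0.0032, "ty":0.0028, "tz":0.08},
    {"tx":-0.0032, "ty":0.0028, "tz":0.16},
    {"tx":-0.0032, "ty":0.0028, "tz":0.22},
    {"tx":-0.0032, "ty":0.0028, "tz":0.26},
    {"tx":-0.0032, "ty":0.0028, "tz":0.288},
    {"tx":-0.0032, "ty":0.0028, "tz":0.288},
    {"tx":-0.0032, "ty":0.0028, "tz":0.288}
  ]
}}

```text
clock: 5.23
eef_pos: [0.4373, -0.073, 0.0452]
tcp_rot: [-2.221, -2.22, 0.001]
ft_force: [-0.3, -0.1, 0.5]
width: 0.0853
finger_force: 0.0
```

```bash
python3 st.py .4352 -.0715 .046
```

```text
5.2333 [ 0.4373 -0.073   0.0452] yaw 1.5703 tz [-0.001  0.    -1.   ] w 0.0853 F [-0.3 -0.1  0.5] j5 [-0.35  1.22]
to go [ 0.0015 -0.0021 -0.0008]
```

{"method": "shift_gripper", "body": {
  "rows": [
    {},
    {},
    {},
    {},
    {},
    {},
    {},
    {}
  ],
  "jaw": 0.05,
  "clamp_n": 25
}}

```text
clock: 5.9
eef_pos: [0.438, -0.073, 0.0472]
tcp_rot: [2.219, 2.219, 0.002]
ft_force: [0.3, -0.1, 6.2]
width: 0.066
finger_force: 27.4
```

{"method": "shift_gripper", "body": {
  "rows": [
    {"tz":-0.04},
    {"tz":-0.12},
    {"tz":-0.2},
    {"tz":-0.28},
    {"tz":-0.3},
    {"tz":-0.3},
    {"tz":-0.3}
  ]
}}

```text
clock: 6.48
eef_pos: [0.4368, -0.0726, 0.1961]
tcp_rot: [2.22, 2.22, 0.001]
ft_force: [-0.4, -0.6, -0.2]
width: 0.0658
finger_force: 28.5
```

```bash
python3 st.py .649 .195 .09
python3 - <<'E'
from rig import r, status, grab_frame; from h import *
f=grab_frame("scene"); cv2.imwrite("pics/s2.png",f["pixels"][60:300,180:420])
E
```

```text
6.4833 [ 0.4368 -0.0726  0.1961] yaw 1.5708 tz [ 0.002 -0.001 -1.   ] w 0.0658 F [-0.4 -0.6 -0.2] j5 [-0.35  1.22]
to go [0.2677 0.212  0.1063]
```

View pics/s2.png

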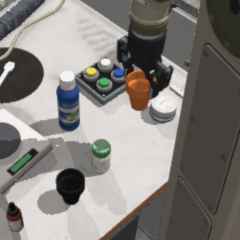

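{"method": "shift_gripper", "body": {
  "rows": [
    {"tx":0.08},
    {"tx":0.16},
    {"tx":0.24},
    {"tx":0.32},
    {"tx":0.4, "ty":0.02},
    {"tx":0.46, "ty":0.07},
    {"tx":0.5, "ty":0.14},
    {"tx":0.536, "ty":0.21},
    {"tx":0.536, "ty":0.29},
    {"tx":0.536, "ty":0.36},
    {"tx":0.536, "ty":0.424},
    {"tx":0.536, "ty":0.424}
  ]
}}

```text
clock: 7.53
eef_pos: [0.6524, 0.1948, 0.1895]
tcp_rot: [-2.222, -2.219, 0.006]
ft_force: [0.1, -0.2, -1.2]
width: 0.0659
finger_force: 28.5
```

{"method": "shift_gripper", "body": {
  "rows": [
    {},
    {"tz":0.06},
    {"tz":0.12},
    {"tz":0.15},
    {"tz":0.17},
    {"tz":0.18},
    {"tz":0.18},
    {"tz":0.18}
  ]
}}

```text
clock: 8.2
eef_pos: [0.6484, 0.1956, 0.1067]
tcp_rot: [2.221, 2.221, 0.001]
ft_force: [0.3, 0.4, -0.1]
width: 0.066
finger_force: 28.5
```

```bash
python3 st.py .649 .195 .092
```

```text
8.2 [0.6484 0.1956 0.1067] yaw 1.5709 tz [ 0.001  0.    -1.   ] w 0.066 F [ 0.3  0.4 -0.1] j5 [0.17 1.75]
to go [-0.0006  0.0005  0.0147]
```

To row units: 0.013 m / 0.5 = 0.026, 0.012 m / 0.5 = 0.024.

{"method": "shift_gripper", "body": {
  "rows": [
    {"tz":0.012},
    {"tz":0.02},
    {"tz":0.024},
    {"tz":0.026},
    {"tz":0.026},
    {"tz":0.026}
  ]
}}

```text
clock: 8.7
eef_pos: [0.6485, 0.1955, 0.0928]
tcp_rot: [2.221, 2.221, 0.0]
ft_force: [-0.1, -0.9, -0.9]
width: 0.0657
finger_force: 28.5
```

```bash
python3 st.py .649 .195 .092
```

```text
8.7 [0.6485 0.1955 0.0928] yaw 1.5708 tz [ 0. -0. -1.] w 0.0657 F [-0.1 -0.9 -0.9] j5 [0.17 1.75]
to go [-0.0005  0.0005  0.0008]
```

To row units: 0.002 m / 0.5 = 0.004, 0.001 m / 0.5 = 0.002.

{"method": "shift_gripper", "body": {
  "rows": [
    {"tz":0.002},
    {"tz":0.004},
    {"tz":0.004},
    {"tz":0.004}
  ]
}}

```text
clock: 9.03
eef_pos: [0.6487, 0.1957, 0.0923]
tcp_rot: [2.221, 2.221, 0.002]
ft_force: [-2.3, 1.6, 6.6]
width: 0.066
finger_force: 29.0
```

```bash
python3 st.py
```

```text
9.0333 [0.6487 0.1957 0.0923] yaw 1.571 tz [ 0.001  0.    -1.   ] w 0.066 F [-2.3  1.6  6.6] j5 [0.17 1.75]
```

{"method": "shift_gripper", "body": {
  "rows": [
    {"tz":0.002},
    {"tz":0.003},
    {"tz":0.003},
    {"tz":0.003}
  ]
}}

```text
clock: 9.37
eef_pos: [0.6487, 0.1958, 0.0922]
tcp_rot: [2.22, 2.221, 0.003]
ft_force: [-4.4, -0.8, 13.2]
width: 0.0659
finger_force: 29.5
```

```bash
python3 st.py
```

```text
9.3667 [0.6487 0.1958 0.0922] yaw 1.571 tz [ 0.002  0.001 -1.   ] w 0.0659 F [-4.4 -0.8 13.2] j5 [0.17 1.75]
```

To row units: -0.002 m / 0.5 = -0.004.

{"method": "shift_gripper", "body": {
  "rows": [
    {"tz":-0.004},
    {"tz":-0.004},
    {"tz":-0.004},
    {"tz":-0.004},
    {"tz":-0.004},
    {"tz":-0.004}
  ],
  "jaw": 0.085
}}

```text
clock: 9.87
eef_pos: [0.6483, 0.1954, 0.0908]
tcp_rot: [-2.221, -2.221, 0.001]
ft_force: [0.8, 0.2, 0.5]
width: 0.0849
finger_force: 0.0
```

{"method": "shift_gripper", "body": {
  "rows": [
    {"tz":-0.04},
    {"tz":-0.1},
    {"tz":-0.18},
    {"tz":-0.24},
    {"ty":-0.08, "tz":-0.24},
    {"ty":-0.16, "tz":-0.24},
    {"ty":-0.24, "tz":-0.24},
    {"ty":-0.32, "tz":-0.24},
    {"tx":-0.08, "ty":-0.36, "tz":-0.24},
    {"tx":-0.16, "ty":-0.38, "tz":-0.24},
    {"tx":-0.24, "ty":-0.4, "tz":-0.24},
    {"tx":-0.32, "ty":-0.4, "tz":-0.24}
  ]
}}

```text
clock: 10.87
eef_pos: [0.446, 0.0354, 0.2115]
tcp_rot: [-2.218, -2.224, 0.0]
ft_force: [0.1, 0.1, -0.1]
width: 0.0852
finger_force: 0.0
```

```bash
python3 st.py .612 -.1905 .08
python3 - <<'E'
from rig import r, status, grab_frame; from h import *
f=grab_frame("top"); cv2.imwrite("pics/t2.png",f["pixels"][60:270,90:400])
H=lambda a,b,s=90,v=60:(lambda h:(h[...,0]>=a)&(h[...,0]<=b)&(h[...,1]>s)&(h[...,2]>v))
c,rad,mc=blob(f,(145,95,232,170),H(3,20,110,40)); print(c,rad,mc,ray(f,c,.123),ray(f,mc,.123))
E
```

```text
10.8667 [0.446  0.0354 0.2115] yaw 1.5735 tz [-0.  0. -1.] w 0.0852 F [ 0.1  0.1 -0.1] j5 [-0.1   1.47]
to go [-0.2264  0.1654  0.1314]
[179.25614279 131.90751043] 15.691136360168457 (179.0952377319336, 132.0952377319336) [0.64429685 0.19638593] [0.64387361 0.19672968]
```

View pics/t2.png

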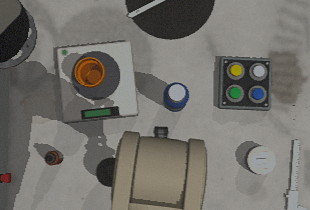

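The orange cup stands on the pan at about (178,131) in the full image. Next is the blue key.

To row units: -0.226 m / 0.5 = -0.452, -0.2 m / 0.5 = -0.4.

{"method": "shift_gripper", "body": {
  "rows": [
    {"tx":-0.08},
    {"tx":-0.16},
    {"tx":-0.24},
    {"tx":-0.32, "ty":0.04},
    {"tx":-0.4, "ty":0.1},
    {"tx":-0.452, "ty":0.17},
    {"tx":-0.452, "ty":0.25, "tz":0.04},
    {"tx":-0.452, "ty":0.33, "tz":0.1},
    {"tx":-0.452, "ty":0.33, "tz":0.18},
    {"tx":-0.452, "ty":0.33, "tz":0.25},
    {"tx":-0.452, "ty":0.33, "tz":0.26},
    {"tx":-0.452, "ty":0.33, "tz":0.26}
  ],
  "jaw": 0
}}

```text
clock: 11.92
eef_pos: [0.6101, -0.1886, 0.0766]
tcp_rot: [-2.215, -2.215, 0.006]
ft_force: [-1.5, -0.7, 0.2]
width: 0.0001
finger_force: 0.0
```

```bash
python3 st.py .612 -.1905 .039
```

```text
11.9167 [ 0.6101 -0.1886  0.0766] yaw 1.5709 tz [-0.009  0.004 -1.   ] w 0.0001 F [-1.5 -0.7  0.2] j5 [-0.43  1.15]
to go [-0.0021  0.0022  0.0376]
```

{"method": "shift_gripper", "body": {
  "rows": [
    {},
    {}
  ]
}}

```text
clock: 12.08
eef_pos: [0.6145, -0.1907, 0.0842]
tcp_rot: [2.219, 2.219, 0.002]
ft_force: [0.1, 0.1, 0.0]
width: 0.0
finger_force: 0.0
```

```bash
python3 st.py .612 -.1905 .038
```

```text
12.0833 [ 0.6145 -0.1907  0.0842] yaw 1.5706 tz [ 0.003 -0.002 -1.   ] w 0.0 F [0.1 0.1 0. ] j5 [-0.43  1.15]
to go [ 0.0003 -0.0027  0.0462]
```

{"method": "shift_gripper", "body": {
  "rows": [
    {"tz":0.04},
    {"tz":0.06},
    {"tz":0.068},
    {"tz":0.076},
    {"tz":0.084},
    {"tz":0.084},
    {"tz":0.084}
  ]
}}

```text
clock: 12.67
eef_pos: [0.6136, -0.1903, 0.0419]
tcp_rot: [2.22, 2.22, 0.0]
ft_force: [-6.6, 1.6, 11.4]
width: 0.0001
finger_force: 5.6
```

```bash
python3 st.py
```

```text
12.6667 [ 0.6136 -0.1903  0.0419] yaw 1.5708 tz [ 0.001 -0.001 -1.   ] w 0.0001 F [-6.6  1.6 11.4] j5 [-0.43  1.15]
```

{"method": "shift_gripper", "body": {
  "rows": [
    {"tz":-0.08},
    {"tz":-0.16},
    {"tz":-0.24},
    {"ty":-0.06, "tz":-0.28},
    {"ty":-0.14, "tz":-0.3},
    {"ty":-0.22, "tz":-0.3},
    {"ty":-0.3, "tz":-0.3},
    {"tx":0.06, "ty":-0.35, "tz":-0.3},
    {"tx":0.13, "ty":-0.38, "tz":-0.3},
    {"tx":0.21, "ty":-0.38, "tz":-0.3},
    {"tx":0.29, "ty":-0.38, "tz":-0.3},
    {"tx":0.37, "ty":-0.38, "tz":-0.3}
  ],
  "jaw": 0.085
}}

```text
clock: 13.67
eef_pos: [0.4233, -0.004, 0.1905]
tcp_rot: [2.222, 2.217, 0.003]
ft_force: [-0.2, 0.3, 0.0]
width: 0.085
finger_force: 0.0
```

{"method": "shift_gripper", "body": {
  "rows": [
    {"tx":0.08},
    {"tx":0.16},
    {"tx":0.24},
    {"tx":0.31},
    {"tx":0.31},
    {"tx":0.31}
  ]
}}

```text
clock: 14.17
eef_pos: [0.4235, 0.1517, 0.19]
tcp_rot: [2.216, 2.226, 0.002]
ft_force: [0.5, -0.2, 0.3]
width: 0.085
finger_force: 0.0
```

```bash
python3 st.py .4236 .1502 .050
```

```text
14.1667 [0.4235 0.1517 0.19  ] yaw 1.5754 tz [ 0.002  0.    -1.   ] w 0.085 F [ 0.5 -0.2  0.3] j5 [0.17 1.73]
to go [-1.5e-03 -1.0e-04  1.4e-01]
```

To row units: 0.138 m / 0.5 = 0.276, -0.001 m / 0.5 = -0.002.

{"method": "shift_gripper", "body": {
  "rows": [
    {"tx":-0.002, "tz":0.08},
    {"tx":-0.002, "tz":0.16},
    {"tx":-0.002, "tz":0.22},
    {"tx":-0.002, "tz":0.26},
    {"tx":-0.002, "tz":0.276},
    {"tx":-0.002, "tz":0.276},
    {"tx":-0.002, "tz":0.276}
  ]
}}

```text
clock: 14.75
eef_pos: [0.4242, 0.1481, 0.052]
tcp_rot: [2.223, 2.219, 0.001]
ft_force: [-0.7, -0.1, 0.2]
width: 0.0851
finger_force: 0.0
```

```bash
python3 st.py .4236 .1502 .052
```

```text
14.75 [0.4242 0.1481 0.052 ] yaw 1.5692 tz [ 0.001 -0.    -1.   ] w 0.0851 F [-0.7 -0.1  0.2] j5 [0.16 1.73]
to go [ 0.0021 -0.0006  0.    ]
```

To row units: 0.002 m / 0.5 = 0.004, 0.001 m / 0.5 = 0.002.

{"method": "shift_gripper", "body": {
  "rows": [
    {"tx":0.002},
    {"tx":0.004},
    {"tx":0.004}
  ]
}}

```text
clock: 15.0
eef_pos: [0.4247, 0.1511, 0.0526]
tcp_rot: [2.22, 2.22, 0.004]
ft_force: [-0.4, 0.6, 0.2]
width: 0.0851
finger_force: 0.0
```

```bash
python3 st.py .4236 .1502 .052
```

```text
15.0 [0.4247 0.1511 0.0526] yaw 1.5708 tz [ 0.003  0.    -1.   ] w 0.0851 F [-0.4  0.6  0.2] j5 [0.16 1.73]
to go [-0.0009 -0.0011  0.0006]
```

{"method": "shift_gripper", "body": {
  "rows": [
    {},
    {},
    {},
    {},
    {},
    {},
    {},
    {}
  ],
  "jaw": 0.05,
  "clamp_n": 25
}}

```text
clock: 15.67
eef_pos: [0.4239, 0.1511, 0.0522]
tcp_rot: [2.221, 2.221, 0.002]
ft_force: [-2.4, -0.1, 6.5]
width: 0.0655
finger_force: 26.3
```

```bash
python3 st.py
```

```text
15.6667 [0.4239 0.1511 0.0522] yaw 1.5711 tz [ 0.001  0.    -1.   ] w 0.0655 F [-2.4 -0.1  6.5] j5 [0.16 1.73]
```

{"method": "shift_gripper", "body": {
  "rows": [
    {"tz":-0.04},
    {"tz":-0.12},
    {"tz":-0.2},
    {"tz":-0.28},
    {"tz":-0.34},
    {"tz":-0.34},
    {"tz":-0.34}
  ]
}}

```text
clock: 16.25
eef_pos: [0.4248, 0.1512, 0.2233]
tcp_rot: [2.219, 2.22, 0.006]
ft_force: [0.1, 0.5, -1.4]
width: 0.0656
finger_force: 28.7
```

```bash
python3 st.py .6485 .1955 .12
```

```text
16.25 [0.4248 0.1512 0.2233] yaw 1.5711 tz [ 0.005  0.001 -1.   ] w 0.0656 F [ 0.1  0.5 -1.4] j5 [0.16 1.73]
to go [0.0441 0.2232 0.1044]
```

To row units: 0.2237 m / 0.5 = 0.4474, 0.047 m / 0.5 = 0.094.

{"method": "shift_gripper", "body": {
  "rows": [
    {"tx":0.02, "ty":0.08},
    {"tx":0.04, "ty":0.16},
    {"tx":0.06, "ty":0.24},
    {"tx":0.08, "ty":0.32},
    {"tx":0.094, "ty":0.39},
    {"tx":0.094, "ty":0.4474},
    {"tx":0.094, "ty":0.4474},
    {"tx":0.094, "ty":0.4474},
    {"tx":0.094, "ty":0.4474}
  ]
}}

```text
clock: 17.0
eef_pos: [0.6457, 0.1977, 0.219]
tcp_rot: [-2.22, -2.22, 0.006]
ft_force: [0.3, 0.2, 0.7]
width: 0.0656
finger_force: 28.7
```

```bash
python3 st.py .6485 .198 .123
python3 - <<'E'
from rig import r, status, grab_frame; from h import *
f=grab_frame("scene"); cv2.imwrite("pics/s3.png",cv2.resize(f["pixels"][110:260,110:270],None,fx=3,fy=3))
H=lambda a,b,s=90,v=60:(lambda h:(h[...,0]>=a)&(h[...,0]<=b)&(h[...,1]>s)&(h[...,2]>v))
c,rad,mc=blob(f,(120,120,250,230),H(3,20,110,40)); print(c,rad,proj(f,[.6485,.197,.055]),proj(f,[.6485,.197,.123]))
E
```

```text
17.0 [0.6457 0.1977 0.219 ] yaw 1.5708 tz [-0.004 -0.001 -1.   ] w 0.0656 F [0.3 0.2 0.7] j5 [0.18 1.75]
to go [0.0004 0.0032 0.096 ]
[172.92197213 187.87566988] 18.590362548828125 [174.15763324 198.41297316] [169.75152312 180.58887121]
```

View pics/s3.png

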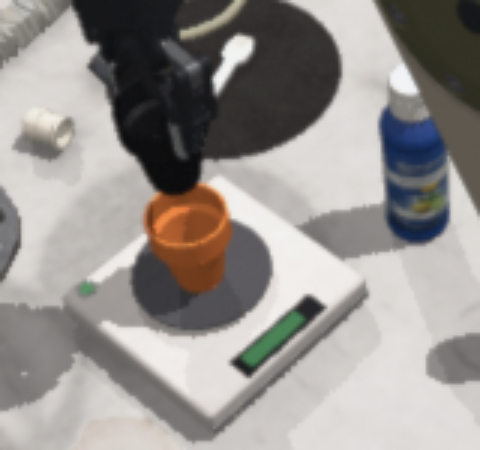

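The orange cup is upright on the pan, its rim centred near (172.5,181), with the black cup's foot just above it at about (169,172). I'll compare the two views for the offset.

{"method": "shift_gripper", "body": {
  "rows": [
    {},
    {}
  ]
}}

```text
clock: 17.22
eef_pos: [0.6461, 0.198, 0.222]
tcp_rot: [2.221, 2.222, 0.0]
ft_force: [0.6, -0.2, -0.2]
width: 0.0657
finger_force: 28.7
```

```bash
python3 st.py .6485 .198 .123
python3 - <<'E'
from rig import r, status, grab_frame; from h import *
f=grab_frame("scene"); P=f["pixels"]; hsv=cv2.cvtColor(P,cv2.COLOR_BGR2HSV).astype(int)
m=(hsv[...,0]>=3)&(hsv[...,0]<=20)&(hsv[...,1]>110)&(hsv[...,2]>40)
for v in range(168,210,2):
    u=np.where(m[v,140:215])[0]
    b=np.where(P[v,140:190].max(1)<45)[0]
    print(v,(u.min()+140,u.max()+140) if len(u) else None,(b.min()+140,b.max()+140) if len(b) else None)
print(ray(f,(172.5,181),.123))
a=np.linspace(0,2*np.pi,73)
s=status.get_state();x,y,z=s["eef_pos"]
for n,cx,cy,cz,R_ in(("foot",x,y-.0008,z-.052,.019),("rim",.6485,.197,.123,.033),("obase",.6485,.197,.045,.019)):
    q=np.array([proj(f,[cx+R_*np.cos(t),cy+R_*np.sin(t),cz]) for t in a]); print(n,q.min(0).round(1),q.max(0).round(1))
E
```

```text
17.2167 [0.6461 0.198  0.222 ] yaw 1.5712 tz [ 0. -0. -1.] w 0.0657 F [ 0.6 -0.2 -0.2] j5 [0.18 1.75]
to go [0.     0.0023 0.099 ]
168 None (np.int64(160), np.int64(174))
170 None (np.int64(161), np.int64(173))
172 (np.int64(172), np.int64(179)) (np.int64(163), np.int64(172))
174 (np.int64(163), np.int64(182)) None
176 (np.int64(161), np.int64(184)) None
178 (np.int64(159), np.int64(184)) None
180 (np.int64(159), np.int64(185)) None
182 (np.int64(158), np.int64(185)) None
184 (np.int64(158), np.int64(186)) None
186 (np.int64(159), np.int64(186)) None
188 (np.int64(160), np.int64(186)) None
190 (np.int64(160), np.int64(185)) None
192 (np.int64(161), np.int64(184)) None
194 (np.int64(161), np.int64(184)) None
196 (np.int64(163), np.int64(184)) None
198 (np.int64(166), np.int64(184)) None
200 (np.int64(167), np.int64(184)) None
202 (np.int64(168), np.int64(183)) None
204 (np.int64(169), np.int64(182)) None
206 (np.int64(171), np.int64(180)) None
208 None None
[0.64312824 0.19300996]
foot [158.4 161.5] [175.4 174.2]
rim [155.5 169.9] [184.  191.7]
obase [167.  194.8] [182.5 207.1]
```

To row units: 0.08 m / 0.5 = 0.16, 0.03 m / 0.5 = 0.06.

{"method": "shift_gripper", "body": {
  "rows": [
    {"tz":0.06},
    {"tz":0.1},
    {"tz":0.14},
    {"tz":0.16},
    {"tz":0.16},
    {"tz":0.16}
  ]
}}

```text
clock: 17.77
eef_pos: [0.6468, 0.1979, 0.1417]
tcp_rot: [-2.221, -2.221, 0.001]
ft_force: [0.2, 0.4, -0.1]
width: 0.0656
finger_force: 28.7
```

```bash
python3 st.py
```

```text
17.7667 [0.6468 0.1979 0.1417] yaw 1.5709 tz [-0. -0. -1.] w 0.0656 F [ 0.2  0.4 -0.1] j5 [0.18 1.75]
```

{"method": "shift_gripper", "body": {
  "rows": [
    {"tz":0.008},
    {"tz":0.016},
    {"tz":0.024},
    {"tz":0.024},
    {"tz":0.024}
  ]
}}

```text
clock: 18.18
eef_pos: [0.6471, 0.1979, 0.1292]
tcp_rot: [-2.221, -2.221, 0.0]
ft_force: [-0.6, 0.0, -0.2]
width: 0.0655
finger_force: 28.7
```

```bash
python3 st.py
```

```text
18.1833 [0.6471 0.1979 0.1292] yaw 1.5708 tz [-0. -0. -1.] w 0.0655 F [-0.6  0.  -0.2] j5 [0.18 1.75]
```

To row units: 0.005 m / 0.5 = 0.01, 0.004 m / 0.5 = 0.008.

{"method": "shift_gripper", "body": {
  "rows": [
    {"tz":0.004},
    {"tz":0.008},
    {"tz":0.01},
    {"tz":0.01}
  ]
}}

```text
clock: 18.52
eef_pos: [0.6469, 0.1978, 0.1238]
tcp_rot: [-2.221, -2.221, 0.001]
ft_force: [-0.1, 1.0, -1.0]
width: 0.0655
finger_force: 28.7
```

```bash
python3 st.py
```

```text
18.5167 [0.6469 0.1978 0.1238] yaw 1.5708 tz [-0.001 -0.    -1.   ] w 0.0655 F [-0.1  1.  -1. ] j5 [0.18 1.75]
```

{"method": "shift_gripper", "body": {
  "rows": [
    {"tz":0.002},
    {"tz":0.004},
    {"tz":0.006},
    {"tz":0.006},
    {"tz":0.006}
  ]
}}

```text
clock: 18.93
eef_pos: [0.6468, 0.1978, 0.1224]
tcp_rot: [2.221, 2.221, 0.0]
ft_force: [-3.5, -0.5, 5.5]
width: 0.0658
finger_force: 29.2
```

```bash
python3 st.py
```

```text
18.9333 [0.6468 0.1978 0.1224] yaw 1.5709 tz [ 0. -0. -1.] w 0.0658 F [-3.5 -0.5  5.5] j5 [0.18 1.75]
```

To row units: -0.001 m / 0.5 = -0.002.

{"method": "shift_gripper", "body": {
  "rows": [
    {"tz":-0.002},
    {"tz":-0.002},
    {"tz":-0.002},
    {"tz":-0.002},
    {"tz":-0.002},
    {"tz":-0.002}
  ],
  "jaw": 0.085
}}

```text
clock: 19.43
eef_pos: [0.6472, 0.1979, 0.1221]
tcp_rot: [2.221, 2.221, -0.0]
ft_force: [-0.7, 0.2, 0.4]
width: 0.0853
finger_force: 0.0
```

{"method": "shift_gripper", "body": {
  "rows": [
    {"tz":-0.04},
    {"tz":-0.1},
    {"tz":-0.18},
    {"tz":-0.2},
    {"ty":-0.08, "tz":-0.2},
    {"ty":-0.16, "tz":-0.2},
    {"ty":-0.24, "tz":-0.2},
    {"ty":-0.32, "tz":-0.2},
    {"tx":-0.08, "ty":-0.36, "tz":-0.2},
    {"tx":-0.16, "ty":-0.38, "tz":-0.2},
    {"tx":-0.24, "ty":-0.4, "tz":-0.2},
    {"tx":-0.32, "ty":-0.4, "tz":-0.2}
  ]
}}

```text
clock: 20.43
eef_pos: [0.4449, 0.0378, 0.2227]
tcp_rot: [2.218, 2.224, 0.0]
ft_force: [0.9, 0.2, -0.5]
width: 0.085
finger_force: 0.0
```

```bash
python3 st.py .667 -.1377 .08
python3 - <<'E'
from rig import r, status, grab_frame; from h import *
for n,b in(("top",(90,150,80,250)),("scene",(110,260,110,270))):
    f=grab_frame(n); cv2.imwrite(f"pics/n_{n}.png",cv2.resize(f["pixels"][b[0]:b[1],b[2]:b[3]],None,fx=3,fy=3))
E
```

```text
20.4333 [0.4449 0.0378 0.2227] yaw 1.5736 tz [ 0. -0. -1.] w 0.085 F [ 0.9  0.2 -0.5] j5 [-0.1   1.47]
to go [-0.1761  0.2215  0.1428]
```

View pics/n_scene.png

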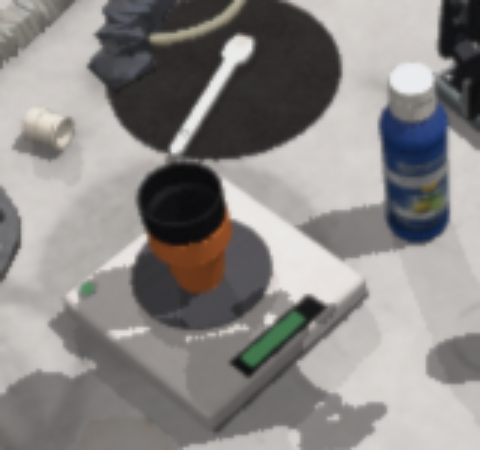

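The black cup sits level, its collar flush on the orange rim: black (140–225, 165–240) and orange below it in the crop. Next is the yellow key.

To row units: 0.22 m / 0.5 = 0.44, -0.08 m / 0.5 = -0.16.

{"method": "shift_gripper", "body": {
  "rows": [
    {"tx":-0.08},
    {"tx":-0.16},
    {"tx":-0.24},
    {"tx":-0.3, "ty":0.04},
    {"tx":-0.35, "ty":0.1},
    {"tx":-0.35, "ty":0.18},
    {"tx":-0.35, "ty":0.26},
    {"tx":-0.35, "ty":0.34},
    {"tx":-0.35, "ty":0.4, "tz":0.06},
    {"tx":-0.35, "ty":0.44, "tz":0.14},
    {"tx":-0.35, "ty":0.44, "tz":0.22},
    {"tx":-0.35, "ty":0.44, "tz":0.26}
  ],
  "jaw": 0
}}

```text
clock: 21.53
eef_pos: [0.6666, -0.1351, 0.0863]
tcp_rot: [-2.216, -2.219, 0.003]
ft_force: [-0.7, 0.8, -1.1]
width: -0.0001
finger_force: 0.0
```

{"method": "shift_gripper", "body": {
  "rows": [
    {},
    {},
    {}
  ]
}}

```text
clock: 21.78
eef_pos: [0.6684, -0.1367, 0.0943]
tcp_rot: [2.219, 2.22, 0.002]
ft_force: [0.8, 0.2, 0.8]
width: 0.0002
finger_force: 0.0
```

```bash
python3 st.py .667 -.1377 .038
```

```text
21.7833 [ 0.6684 -0.1367  0.0943] yaw 1.5712 tz [ 0.003 -0.001 -1.   ] w 0.0002 F [0.8 0.2 0.8] j5 [-0.32  1.25]
to go [-0.0009 -0.0015  0.0563]
```

To row units: 0.055 m / 0.5 = 0.11, 0.052 m / 0.5 = 0.104.

{"method": "shift_gripper", "body": {
  "rows": [
    {"tx":-0.002, "ty":-0.002, "tz":0.04},
    {"tx":-0.002, "ty":-0.002, "tz":0.074},
    {"tx":-0.002, "ty":-0.002, "tz":0.084},
    {"tx":-0.002, "ty":-0.002, "tz":0.094},
    {"tx":-0.002, "ty":-0.002, "tz":0.104},
    {"tx":-0.002, "ty":-0.002, "tz":0.11},
    {"tx":-0.002, "ty":-0.002, "tz":0.11},
    {"tx":-0.002, "ty":-0.002, "tz":0.11}
  ]
}}

```text
clock: 22.45
eef_pos: [0.6674, -0.1381, 0.0419]
tcp_rot: [2.218, 2.219, 0.003]
ft_force: [-5.3, 1.5, 14.4]
width: -0.0001
finger_force: 7.3
```

```bash
python3 st.py
```

```text
22.45 [ 0.6674 -0.1381  0.0419] yaw 1.5709 tz [ 0.004 -0.002 -1.   ] w -0.0001 F [-5.3  1.5 14.4] j5 [-0.32  1.25]
```

Yellow is down at 6 mm. I'll lift off and go to green at (0.613, -0.137).

To row units: -0.0545 m / 0.5 = -0.109, -0.045 m / 0.5 = -0.09.

{"method": "shift_gripper", "body": {
  "rows": [
    {"tz":-0.06},
    {"tz":-0.09},
    {"ty":-0.06, "tz":-0.09},
    {"ty":-0.109, "tz":-0.09},
    {"ty":-0.109, "tz":-0.09},
    {"ty":-0.109, "tz":-0.09},
    {"ty":-0.109, "tz":-0.09}
  ]
}}

```text
clock: 23.03
eef_pos: [0.6131, -0.1382, 0.0837]
tcp_rot: [2.22, 2.219, 0.002]
ft_force: [0.1, -0.8, 0.4]
width: 0.0001
finger_force: 0.0
```

```bash
python3 st.py .613 -.137 .038
```

```text
23.0333 [ 0.6131 -0.1382  0.0837] yaw 1.5706 tz [ 0.003 -0.001 -1.   ] w 0.0001 F [ 0.1 -0.8  0.4] j5 [-0.35  1.22]
to go [ 0.0013 -0.0002  0.0457]
```

To row units: 0.045 m / 0.5 = 0.09, 0.04 m / 0.5 = 0.08.

{"method": "shift_gripper", "body": {
  "rows": [
    {"tz":0.04},
    {"tz":0.06},
    {"tz":0.07},
    {"tz":0.08},
    {"tz":0.09},
    {"tz":0.09},
    {"tz":0.09}
  ]
}}

```text
clock: 23.62
eef_pos: [0.6121, -0.1376, 0.0416]
tcp_rot: [2.22, 2.221, 0.001]
ft_force: [-10.3, 4.3, 25.2]
width: 0.0001
finger_force: 12.9
```

```bash
python3 st.py
```

```text
23.6167 [ 0.6121 -0.1376  0.0416] yaw 1.5712 tz [ 0.002 -0.001 -1.   ] w 0.0001 F [-10.3   4.3  25.2] j5 [-0.35  1.22]
```

{"method": "shift_gripper", "body": {
  "rows": [
    {"tz":-0.06},
    {"tz":-0.14},
    {"tz":-0.22},
    {"ty":-0.06, "tz":-0.28},
    {"ty":-0.14, "tz":-0.28},
    {"ty":-0.22, "tz":-0.28},
    {"ty":-0.22, "tz":-0.28},
    {"ty":-0.22, "tz":-0.28},
    {"ty":-0.22, "tz":-0.28}
  ]
}}

```text
clock: 24.37
eef_pos: [0.5025, -0.1381, 0.178]
tcp_rot: [2.22, 2.22, 0.001]
ft_force: [0.3, -0.7, 0.2]
width: 0.0
finger_force: 0.0
```

```bash
python3 st.py
python3 - <<'E'
from rig import r, status, grab_frame; from h import *
f=grab_frame("scene"); cv2.imwrite("pics/end.png",f["pixels"])
E
```

```text
24.3667 [ 0.5025 -0.1381  0.178 ] yaw 1.5705 tz [ 0.002 -0.001 -1.   ] w 0.0 F [ 0.3 -0.7  0.2] j5 [-0.42  1.15]
```

View pics/end.png

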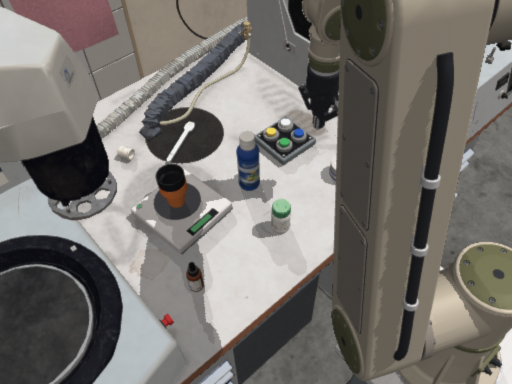

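The nested cups stand on the pan at (173,185), the keys are up, the bottles are in place and the arm is clear.

```bash
python3 -c "
from rig import r, status, grab_frame; print(r.sign_off())"
```

```text
the job is handed in; nothing more can be done
None
```

I pressed all four keys in order (white, blue, yellow, green), each fully down with the right load on the pan. The nested cups are standing on the pan and the bottles look undisturbed; the pot was partly hidden behind the arm in the last picture. I handed the job in at about 24 s; no verdict was returned.

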